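Dial open the craft room's knife lockbox

ROBOT

A 6-joint arm with a two-finger parallel gripper is mounted at the origin on the work surface. World frame = base frame: x ahead of the robot, y to its left, z up, the work surface at z = 0. Lengths are in m, angles in rad, forces in N, time in s.
With the tool pointing down it reaches from about 0.325 to 0.775 m from the base axis. Payload 5.5 kg.
Tool frame: the origin (TCP) lies midway between the tips of the shut fingers; the grasp point (between the pads) lies 19 mm behind it; z points along the fingers, y is the direction in which the jaws open and shut (so a half turn about z gives the same grasp; the last joint's range is limited). The gripper opens to 88 mm and grips with 3 to 60 N. Pads are 20 mm wide; open, the fingers measure 115 mm over their backs; the gripper's body (75 mm by 178 mm) begins 61 mm behind the grasp point.
Start: joints at [-1.368, 0.091, 1.231, -0, 1.82, -0.057], TCP at [0.154, -0.58, 0.223] pointing down, gripper open.
Joint ranges: [-2.87, 2.87], [-0.86, 2.18], [0.17, 2.46], [-1.51, 4.65], [0.06, 2.69], [-2.65, 2.65]. Speed limits (rad/s): [2.57, 2.57, 3.01, 3.14, 3.14, 3.14].

INTERFACE

Orientations are given as a unit quaternion [x, y, z, w].
In Python, from workcell import bot gives the robot as it stands.
- The arm moves only by the tool move_arm, never from a script. Its arguments are lists of equal length, an entry for each row: "gripper": the opening, from -1 (shut) to 1 (fully open); "delta_pos": the shift along the tool's x, y, z in m, a list of three; "yaw": the turn about the tool's z in rad. A call has 1 to 5 rows; each row is the pose to reach, as a shift and turn from the pose commanded when the call began, along the tool's axes at that moment; what a row does not reach only later rows make up. A row lasts 1/8 s, in which the tool goes at most 62.5 mm and 10.7 degrees, less where a joint would pass 70% of its speed; a pose out of reach is approached as far as the arm can. A call with a gripper value outside its range is refused whole. The fingers move at their own pace and stop on an object; "squeeze" is the grip in N (left out, the last holds). Time passes only in rows, so rows that repeat a pose let the fingers close. It gives the time, the measured TCP pose, the force and the opening at its end, in the units of the state.
- bot.state(): the state, without advancing time (a new reading comes with each control period).
- bot.camera(name): name is "scene" or "side" or "wrist"; returns (picture, depth): 400x640x3 uint8, blue, green, red; 400x640 float32, m along the optical axis (not along the pixel's ray), 0 where there is no reading.
- bot.camera_model(name): a dict with "camera_matrix" (3x3 intrinsics, pixels), "k1" (the pictures are not rectified: a ray, as slopes to the right and down, at radius r is drawn at 1 + k1 r^2 times it, then the intrinsics apply), "R" (3x3) and "t" (3): a world point X has camera coordinates R X + t; the wrist camera has in their place "hand_eye" (4x4, takes a point from camera to tool coordinates, whose origin is the TCP and whose axes are the flange's). Camera axes: x right, y down, z forward; pixel columns grow to the right and rows downward; lengths in m; the calibration is good to about 2 mm. A picture is of the moment at which its call begins: read the wrist's pose just before it. camera_model takes no time and is no camera call.
- bot.hand_in(): hands the job in, once; it reports no verdict.
The state is a dict: "time_s": time; "joints": joint angles; "qd": joint speeds; "effort": joint torques, N m; "ee_pos": TCP position; "tcp_rot": TCP orientation; "contact_force": force on the tool from outside, world axes, zero at the start; "ft_torque": the same for the moment, N m; "width": finger opening in m.
Only numpy, scipy, OpenCV 4.12 (cv2) and the standard library are available. Lean on these libraries where they do the work, as an engineer would, in place of code of your own. Each camera call takes 0.05 s, during which the arm holds its last target. There are 200 camera calls.

TASK

Open the green lockbox: its combination is 30 - 2. Wind the dial by its brass finger knob clockwise through at least two whole turns and on to stop at 30, then anticlockwise past 30 once and on to stop at 2, then slowly clockwise again until the bolt drops and you feel the dial stop dead, somewhere between 27 and 14 (do not force it; ease off). Then lift the lid by its handle until it stands well open, more than 60 degrees, let go, and leave the jars and cones around it as they are.

Things in the scene. Friction and masses are not known exactly. Their poses are not given: they have to be found in the camera images.
- lockbox: green steel lockbox screwed to the table, in which the class keeps its knives and snips: 200 mm deep (its x), 280 mm wide (its y), 104 mm high to the top of the lid. Origin: centre of its underside; +x points from its front to its hinge side, z up.
- lid_hinge (a point): middle of the lid's hinge line, which runs along the lockbox's y at the height of the lid's top face, 100 mm behind the lockbox's centre (its +x).
- lid (a joint): angle of the lid, rad: 0 shut, grows as it is lifted (the front edge rises and swings back over the hinge), 1.65 at its stop. The hinge is stiff: the lid stays where it is left; lifting it by the handle takes about 10 N. While locked it has about 1 degree of play and then holds fast.
- lid_handle (a point): middle of the lid's handle, a round steel bar 10 mm thick and 112 mm long, along the lockbox's y; its centre is 36 mm above the lid's face and 175 mm from the hinge line, its two posts stand 50 mm either side of this point. Moves with the lid.
- dial_axis (a point): centre of the dial's face. The dial lies flat on the lid, its axis 80 mm in front of the hinge line: a black disc 84 mm across, its face 12 mm above the lid, in a steel ring 100 mm across. Turns without end, with 2 to 4 N at the finger knob. Moves with the lid.
- dial_index (a point): the index, a white mark on the ring at the hinge side of the dial (lockbox +x), 50 mm from its centre. The face has 40 graduations without figures, every 5th longer, every 10th longest, the 0 red; the numbers rise clockwise round the face, so turning the dial anticlockwise brings rising numbers to the index.
- dial (a joint): angle of the dial, rad, counted on over whole turns: 0 when its 0 is at the index, grows as it is turned anticlockwise seen from above. Number at the index = (angle x 40 / 6.2832) modulo 40. Starts between -1.3 and 1.3.
- finger_knob: brass finger knob by which the dial is wound: upright, 14 mm across, 34 mm tall, 28 mm from the dial's centre on the radius of its 0 (so next to the index when the dial reads 0). It spins freely on its own axis: carry it round the circle without turning the hand. Origin: middle of its foot, on the dial's face.
- lock_works (a point): unseen, under the dial: three gated wheels. The last is fixed to the dial; the dial picks up the middle one, and that the first, only after nearly a whole turn in a new direction. So a number counts by the way it was reached: overshoot cannot be undone by turning back. Stop at the first two numbers to within half a graduation.
- lock_wheel: unseen, under the dial and fixed to its spindle: the last of the three wheels, 48 mm across. Once the bolt has dropped into it, it must not be forced against the bolt with more than 16 N, which is about 15 N at the finger knob. Its frame turns with the dial; origin on the dial's axis at the lid's top face.
- bolt_nose (a point): unseen, front side of the wheels: the sprung bolt (2 to 3 N). After the two numbers, on the way back clockwise, it drops into the wheels somewhere from 27 to 14 (not the same each time), frees the lid and holds the dial: within a graduation more it stops dead, either way, which can only be felt. If the first two numbers are wrong it does not stop.
- jar_red: glass jar of seeds with a red lid, 82 mm across, 125 mm tall, a bystander on the table beside the lockbox. Origin: centre of its underside.
- jar_green: glass jar with a green lid, 66 mm across, 100 mm tall, a bystander on the table beside the lockbox. Origin: centre of its underside.
- jar_brass: small glass jar with a brass lid, 52 mm across, 65 mm tall, a bystander on the table beside the lockbox. Origin: centre of its underside.
- cone_big: pine cone standing on its base, 68 mm across, 75 mm tall, a bystander on the table beside the lockbox. Origin: centre of its underside.
- cone_small: pine cone standing on its base, 52 mm across, 55 mm tall, a bystander on the table beside the lockbox. Origin: centre of its underside.
- tin_mug: steel mug, 72 mm across, 80 mm tall, handle to its +y, a bystander on the table beside the lockbox. Origin: centre of its underside.
- wood_slice: round slice of branch, 72 mm across, 15 mm thick, a bystander on the table beside the lockbox. Origin: centre of its underside.

How it is judged:
By the outcome, as a careful person would: the job done as asked, in the order asked, and still so for the second after the job is handed in, with the robot touching nothing.
It also fails if it takes over 72 s, if anything falls off the work surface, if the arm or the gripper's body presses on something with over 40 N, if the wrist force passes 120 N, or if a joint passes its speed limit or range.

## Working session

There is one attempt and no reset: what is moved stays moved. The work goes in short steps, Python scripts to look and compute and a tool call to move; the robot and the scene stay as the last step left them, time stands still between calls to the robot, and variables do not carry over. Pictures are saved under pics/ and viewed, about 8 in all and at most 12, crops included, and the job is handed in when it is done.

Besides the shell and the picture viewer there is one more tool, called after ">>>" as name(argument=value, ...) on one line, values as JSON. move_arm: Moves the arm, as the interface text tells. Its arguments: {"type":"object","properties":{"gripper":{"type":"array"},"delta_pos":{"type":"array"},"yaw":{"type":"array"},"squeeze":{"type":"number"}},"required":["gripper","delta_pos","yaw"]}

```bash
mkdir -p pics
python3 - <<'E'
from workcell import bot
import cv2, numpy as np
s=bot.state(); print(s)
ims=[]
for n in("scene","side"):
    p,d=bot.camera(n); np.savez(f"{n}.npz",p=p,d=d); cv2.imwrite(f"pics/{n}0.png",p)
    m=bot.camera_model(n); print(n,{k:np.round(v,4).tolist() for k,v in m.items()})
print(bot.camera_model("wrist"))
E
```

```text
{'time_s': 0.0, 'joints': array([-1.36772312e+00,  9.18587409e-02,  1.23182380e+00,  4.85805378e-06,
        1.81976611e+00, -5.66664465e-02]), 'qd': array([ 0.00064529, -0.00046863, -0.0003891 , -0.00070453, -0.00018009,
       -0.00033561]), 'effort': array([ 3.34465636e-03, -4.46440423e+01, -4.06442428e+01,  6.99704094e-02,
        2.93408765e-02, -1.67878825e-04]), 'ee_pos': array([ 0.1540624 , -0.57960529,  0.22154198]), 'tcp_rot': array([ 9.91578256e-01,  1.29505603e-01, -6.55238520e-05, -9.25688935e-04]), 'contact_force': array([ 0.26371596,  0.94676916, -0.22092109]), 'ft_torque': array([-0.05157993,  0.03448499,  0.00720996]), 'width': 0.08772898548600634}
scene {'camera_matrix': [[413.5765, 0.0, 323.8956], [0.0, 413.5765, 202.949], [0.0, 0.0, 1.0]], 'k1': -0.0289, 'R': [[0.4157, 0.9094, 0.0139], [0.6366, -0.28, -0.7186], [-0.6496, 0.3075, -0.6953]], 't': [-0.2549, -0.2579, 1.6183]}
side {'camera_matrix': [[423.2072, 0.0, 315.5121], [0.0, 423.2072, 198.9745], [0.0, 0.0, 1.0]], 'k1': -0.0899, 'R': [[-0.9251, -0.3794, 0.0165], [-0.2731, 0.6344, -0.7232], [0.2639, -0.6735, -0.6905]], 't': [0.5065, 0.2173, 1.2062]}
{'camera_matrix': array([[334.00618849,   0.        , 315.26036806],
       [  0.        , 334.00618849, 203.48993075],
       [  0.        ,   0.        ,   1.        ]]), 'k1': 0.0012668088087746134, 'hand_eye': array([[-9.54626793e-05, -9.55486929e-01, -2.95033421e-01,
         8.18412154e-02],
       [ 9.99999846e-01,  7.03116074e-05, -5.51274788e-04,
         9.96725493e-04],
       [ 5.47480128e-04, -2.95033428e-01,  9.55486775e-01,
        -1.63887641e-01],
       [ 0.00000000e+00,  0.00000000e+00,  0.00000000e+00,
         1.00000000e+00]])}
```

View pics/scene0.png

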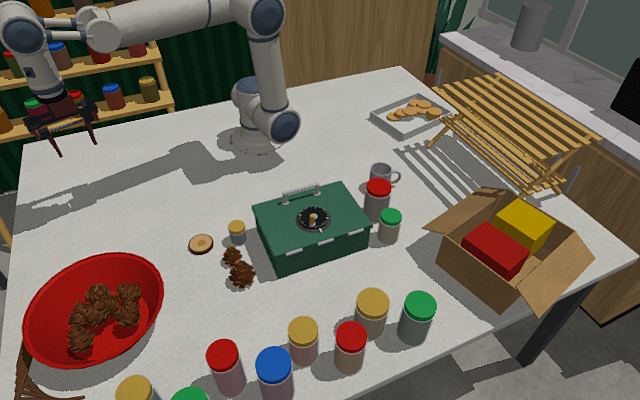

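The scene picture shows the box at about (312,225) px, with its handle (300,193) on the robot side, the dial at (313,218), and jars, cones and the mug at either side.

```bash
cat > h.py <<'E'
from workcell import bot
import cv2, numpy as np
from scipy.spatial.transform import Rotation as Ro
def rays(m,uv):
    k=m["k1"]
    return cv2.undistortPoints(np.float64(uv).reshape(-1,1,2),m["camera_matrix"],np.array([k,0,0,0,0.])).reshape(-1,2)
def pose(n,s=None):
    m=bot.camera_model(n)
    if n=="wrist":
        T=np.eye(4);T[:3,:3]=Ro.from_quat(s["tcp_rot"]).as_matrix();T[:3,3]=s["ee_pos"]
        E=T@m["hand_eye"];return m,E[:3,:3],E[:3,3]
    return m,m["R"].T,-m["R"].T@m["t"]
def cloud(n,d,s=None):
    m,R,c=pose(n,s); v,u=np.mgrid[:400,:640]
    r=rays(m,np.stack([u,v],-1).reshape(-1,2)); P=np.c_[r,np.ones(len(r))]*d.reshape(-1,1)
    return (P@R.T+c).reshape(400,640,3)
def atz(n,uv,z,s=None):
    m,R,c=pose(n,s); r=rays(m,uv); D=np.c_[r,np.ones(len(r))]@R.T
    return c+D*((z-c[2])/D[:,2])[:,None]
def shot(n):
    s=bot.state(); p,d=bot.camera(n); return s,p,d
E
python3 - <<'E'
from h import *
for n in("scene","side"):
    f=np.load(n+".npz");p,d=f["p"],f["d"];X=cloud(n,d)
    hsv=cv2.cvtColor(p,cv2.COLOR_BGR2HSV)
    g=(hsv[...,0]>60)&(hsv[...,0]<95)&(hsv[...,1]>90)&(abs(X[...,2]-.104)<.008)&(d>0)
    g=cv2.morphologyEx(g.astype(np.uint8),cv2.MORPH_OPEN,np.ones((3,3)))
    k,l,st,_=cv2.connectedComponentsWithStats(g);i=1+st[1:,4].argmax()
    Q=X[l==i];print(n,len(Q),Q[:,2].mean(),cv2.minAreaRect(np.float32(Q[:,:2]*1000)))
    c=Q[:,:2].mean(0)
    near=(np.hypot(X[...,0]-c[0],X[...,1]-c[1])<.35)&(d>0)
    obj=(near&(X[...,2]>.012)&(X[...,2]<.2)&~cv2.dilate(g,np.ones((3,3))).astype(bool)).astype(np.uint8)
    k,l,st,_=cv2.connectedComponentsWithStats(obj)
    for i in range(1,k):
        if st[i,4]>60:
            q=X[l==i];print(st[i],q.min(0).round(3),q.max(0).round(3))
E
```

```text
scene 4349 0.10538484668607283 ((565.43798828125, -23.607192993164062), (290.1191101074219, 206.79112243652344), 89.98553466796875)
[ 363  163   39   81 1477] [0.405 0.155 0.012] [0.688 0.303 0.131]
[281 182  39  22 226] [ 0.456 -0.078  0.101] [0.5   0.037 0.15 ]
[297 206  33  26 649] [ 0.545 -0.071  0.104] [0.64  0.021 0.154]
[228 219  19  26 368] [ 0.457 -0.245  0.012] [ 0.51  -0.197  0.071]
[ 255  221  115   56 1888] [ 0.462 -0.168  0.012] [0.675 0.117 0.107]
[421 221  14  11  79] [0.708 0.254 0.079] [0.76  0.29  0.105]
[189 234  25  19 354] [ 0.423 -0.362  0.012] [ 0.497 -0.292  0.022]
[223 245  34  43 791] [ 0.536 -0.285  0.012] [ 0.666 -0.213  0.078]
[353 287  37  46 999] [ 0.851 -0.047  0.039] [0.924 0.034 0.121]
[288 316  31  17 330] [ 0.857 -0.208  0.098] [ 0.902 -0.146  0.12 ]
side 3339 0.1040778999096241 ((558.5896606445312, -18.370452880859375), (289.3675842285156, 204.17745971679688), 89.07305908203125)
[246 140  11  26 170] [ 0.85  -0.177  0.013] [ 0.87  -0.143  0.115]
[314 152  19  12 122] [ 0.592 -0.275  0.019] [ 0.654 -0.225  0.076]
[210 159  26  38 745] [ 0.846 -0.043  0.012] [0.904 0.042 0.117]
[338 160  13  10  63] [ 0.522 -0.275  0.013] [ 0.565 -0.238  0.055]
[ 263  162  119  115 2566] [ 0.422 -0.336  0.012] [0.668 0.249 0.13 ]
[292 172  32  28 541] [ 0.536 -0.059  0.101] [0.638 0.03  0.153]
[328 177  18  35 163] [ 0.479 -0.074  0.103] [0.498 0.045 0.148]
[425 205  10  31  77] [ 0.206 -0.015  0.134] [0.217 0.057 0.199]
[200 233  25  32 347] [0.698 0.254 0.076] [0.78  0.321 0.116]
[245 235  25  26 434] [0.619 0.173 0.012] [0.682 0.227 0.099]
[297 274  30  40 859] [0.403 0.249 0.012] [0.475 0.34  0.085]
```

View pics/side0.png

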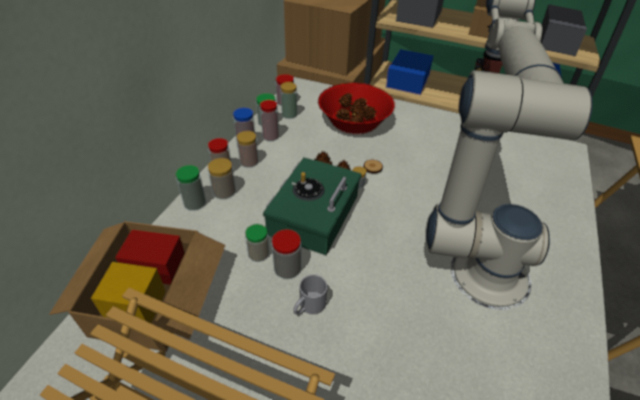

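The side picture agrees: the handle is at (338,195) px on the robot side and the knob at (303,176). The box is near (0.565, -0.022) with yaw about 0, so I'm moving over the dial.

>>> move_arm(gripper=[-0.1,-0.1,-0.1,-0.1,-0.1], delta_pos=[[0.0476,-0.0364,-0.0026],[0.0952,-0.0728,-0.0052],[0.1428,-0.1092,-0.0078],[0.1904,-0.1456,-0.0104],[0.238,-0.182,-0.013]], yaw=[0,0,0,0,0], squeeze=10)

```text
time_s: 0.72
ee_pos: [0.3381, -0.3411, 0.2353]
tcp_rot: [0.992, 0.129, -0.0, -0.0]
contact_force: [0.6, -0.7, 0.1]
width: 0.042
```

>>> move_arm(gripper=[-0.1,-0.1,-0.1,-0.1,-0.1], delta_pos=[[0.0476,-0.0364,-0.0026],[0.0952,-0.0728,-0.0052],[0.1428,-0.1092,-0.0078],[0.1904,-0.1456,-0.0104],[0.238,-0.182,-0.013]], yaw=[0,0,0,0,0])

```text
time_s: 1.35
ee_pos: [0.5215, -0.104, 0.2484]
tcp_rot: [0.992, 0.13, -0.0, 0.0]
contact_force: [0.7, -1.2, 0.2]
width: 0.0395
```

>>> move_arm(gripper=[-0.1,-0.1,-0.1,-0.1,-0.1], delta_pos=[[0.0476,-0.0364,-0.0026],[0.084,-0.064,-0.0046],[0.084,-0.064,-0.0046],[0.084,-0.064,-0.0046],[0.084,-0.064,-0.0046]], yaw=[-0.18,-0.36,-0.54,-0.72,-0.9])

```text
time_s: 1.98
ee_pos: [0.5853, -0.0221, 0.2525]
tcp_rot: [0.835, 0.551, -0.001, -0.0]
contact_force: [0.6, -0.9, -0.3]
width: 0.0395
```

>>> move_arm(gripper=[-0.1,-0.1,-0.1,-0.1,-0.1], delta_pos=[[0,0,0],[0,0,0],[0,0,0],[0,0,0],[0,0,0]], yaw=[-0.18,-0.36,-0.411,-0.411,-0.411])

```text
time_s: 2.6
ee_pos: [0.5853, -0.0224, 0.2529]
tcp_rot: [0.708, 0.707, -0.0, -0.0]
contact_force: [0.9, 0.6, 0.1]
width: 0.0395
```

Run:
```python
from h import *
s,p,d=shot("wrist"); np.savez("w0.npz",p=p,d=d); cv2.imwrite("pics/w0.png",p)
X=cloud("wrist",d,s)
for z0,z1,nm in((.098,.11,"lid"),(.136,.15,"top"),):
    m=(X[...,2]>z0)&(X[...,2]<z1)&(d>0); k,l,st,_=cv2.connectedComponentsWithStats(m.astype(np.uint8))
    for i in range(1,k):
        if st[i,4]>60: q=X[l==i]; print(nm,st[i],q.mean(0).round(4),q.min(0).round(3),q.max(0).round(3))
```

```text
lid [  168    19   249   298 50738] [0.5655 0.0145 0.1058] [ 0.458 -0.168  0.098] [0.674 0.124 0.11 ]
lid [ 587  125   53   85 1123] [8.603e-01 5.000e-04 1.031e-01] [ 0.849 -0.046  0.098] [0.89  0.036 0.11 ]
lid [628 236  12  42 312] [ 0.9165 -0.0974  0.1029] [ 0.913 -0.122  0.098] [ 0.929 -0.075  0.11 ]
lid [555 300  21  27 281] [ 0.8601 -0.1674  0.1026] [ 0.854 -0.184  0.098] [ 0.87  -0.151  0.11 ]
top [ 191  131   26  129 1637] [ 0.4915 -0.0176  0.1453] [ 0.484 -0.078  0.136] [0.497 0.035 0.149]
top [334 206  17  12  90] [ 0.608  -0.0322  0.1439] [ 0.602 -0.037  0.136] [ 0.615 -0.03   0.15 ]
```

View pics/w0.png

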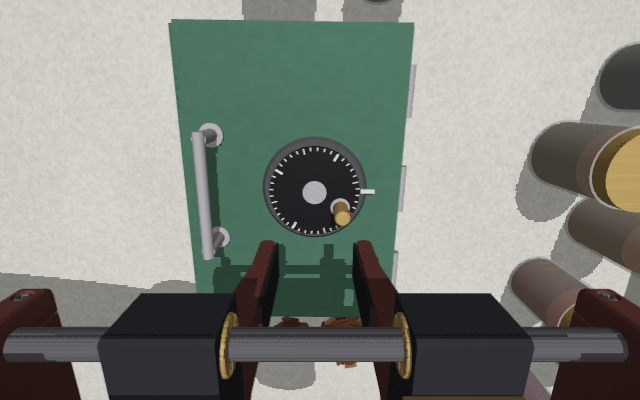

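The wrist picture shows the dial centred at (314,187) px, the index at (368,191), the knob foot at (341,206) and the handle at (202,195). Next I rectify the dial plane to measure it.

```bash
cat >> h.py <<'E'
def dialview(p,s,c,z=.116,half=.06,k=4000):
    """orthophoto of plane z about c: right=+x world, up=+y; k px/m"""
    m,R,t=pose("wrist",s); n=int(2*half*k); j,i=np.meshgrid(np.arange(n),np.arange(n))
    P=np.stack([c[0]+(j-n/2)/k,c[1]-(i-n/2)/k,np.full(j.shape,z)],-1).reshape(-1,3)
    q,_=cv2.projectPoints(((P-t)@R)[:,None],np.zeros(3),np.zeros(3),m["camera_matrix"],np.array([m["k1"],0,0,0,0.]))
    q=np.float32(q.reshape(n,n,2)); return cv2.remap(p,q[...,0],q[...,1],cv2.INTER_LINEAR)
E
python3 - <<'E'
from h import *
f=np.load("w0.npz");p=f["p"];s=bot.state()
v=dialview(p,s,(.585,-.022)); g=cv2.cvtColor(v,cv2.COLOR_BGR2GRAY)
b=(g<60).astype(np.uint8); b=cv2.morphologyEx(b,cv2.MORPH_CLOSE,np.ones((25,25)))
cs,_=cv2.findContours(b,cv2.RETR_EXTERNAL,cv2.CHAIN_APPROX_NONE)
cs=[x for x in cs if cv2.contourArea(x)>10000]
for x in cs:
    (u,w),r=cv2.minEnclosingCircle(x); e=cv2.fitEllipse(x);print("disc",r/4,.585+(e[0][0]-240)/4000,-.022-(e[0][1]-240)/4000,np.array(e[1])/4)
# handle ends
X=cloud("wrist",f["d"],s); m=(X[...,2]>.138)&(X[...,2]<.152)&(X[...,0]<.51)&(f["d"]>0)
q=X[m]; print("handle",cv2.minAreaRect(np.float32(q[:,:2]*1000)),cv2.fitLine(np.float32(q[:,:2]),cv2.DIST_L2,0,.01,.01).ravel())
m=(abs(X[...,2]-.104)<.006)&(f["d"]>0)&(X[...,1]>0); q=X[m];
for y in(.02,.05,.08,.1): 
    r=q[abs(q[:,1]-y)<.004];print(y,r[:,0].min(),r[:,0].max())
print("ymax",q[:,1].max())
for x in(.48,.52,.56,.6,.65): r=q[abs(q[:,0]-x)<.004];print(x,r[:,1].max())
cv2.imwrite("pics/d0.png",cv2.resize(v,None,fx=1.25,fy=1.25))
E
```

```text
disc 47.89476776123047 0.5835903396606444 -0.02430677032470703 [84.54703522 88.76026154]
handle ((490.37103271484375, -21.578453063964844), (112.19346618652344, 12.55799388885498), 89.48246002197266) [ 0.01422281  0.99989885  0.49147263 -0.01777249]
0.02 0.4608543702994387 0.8656145880771066
0.05 0.4611320722626487 0.6739398884770007
0.08 0.4618320080876505 0.67423326822024
0.1 0.4614324339034144 0.668666729815899
ymax 0.12361224007465066
0.48 0.12349976472567364
0.52 0.12277921750804177
0.56 0.12218138731729805
0.6 0.1218977992629652
0.65 0.12139007252772277
```

View pics/d0.png

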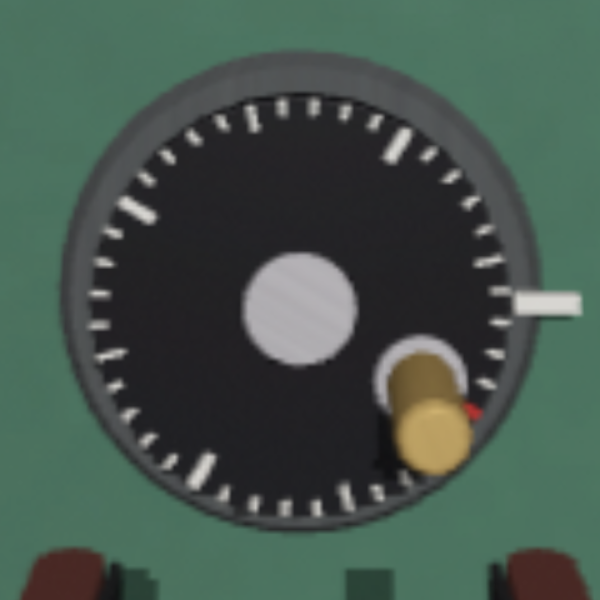

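Centre is about (0.5853,-0.0235) and the 0 is at -31° (reads about 36.6), so it needs 779° clockwise to reach 30. I'll lower onto the knob and grip it.

>>> move_arm(gripper=[-0.3,-0.3,-0.3,-0.3,-0.3], delta_pos=[[-0.0156,0.024,0.03],[-0.0156,0.024,0.07],[-0.0156,0.024,0.1],[-0.0156,0.024,0.12],[-0.0156,0.024,0.131]], yaw=[0,0,0,0,0])

```text
time_s: 3.28
ee_pos: [0.6092, -0.0379, 0.1213]
tcp_rot: [0.707, 0.707, -0.0, -0.0]
contact_force: [-0.1, -0.7, 0.1]
width: 0.0307
```

>>> move_arm(gripper=[-0.3,-1,-1,-1,-1], delta_pos=[[0,0,0],[0,0,0],[0,0,0],[0,0,0],[0,0,0]], yaw=[0,0,0,0,0], squeeze=12)

```text
time_s: 3.9
ee_pos: [0.6093, -0.0379, 0.1236]
tcp_rot: [0.707, 0.707, 0.0, 0.0]
contact_force: [-4.0, 1.1, 6.2]
width: 0.0139
```

Run:
```python
from h import *
s,p,d=shot("wrist"); cv2.imwrite("pics/w1.png",p[100:,120:520])
print(s["ee_pos"],s["contact_force"],s["ft_torque"],s["width"])
a=np.radians(-31); R=.028
for k in range(3):
    print([[round(float(R*(np.sin(a+np.radians(-24*(i+1)-120*k))-np.sin(a+np.radians(-120*k)))),4),round(float(R*(np.cos(a+np.radians(-24*(i+1)-120*k))-np.cos(a+np.radians(-120*k)))),4),0] for i in range(5)])
```

```text
[ 0.60925785 -0.03787065  0.12363699] [-4.04905223  1.11461385  6.17046029] [ 0.12545179  0.86600968 -0.00372779] 0.01388921342647556
[[-0.0085, -0.0079, 0], [-0.0131, -0.0187, 0], [-0.0129, -0.0303, 0], [-0.0079, -0.0409, 0], [0.0008, -0.0485, 0]]
[[0.0111, -0.0034, 0], [0.0227, -0.002, 0], [0.0327, 0.004, 0], [0.0393, 0.0135, 0], [0.0416, 0.025, 0]]
[[-0.0026, 0.0113, 0], [-0.0096, 0.0206, 0], [-0.0198, 0.0263, 0], [-0.0314, 0.0273, 0], [-0.0424, 0.0235, 0]]
```

View pics/w1.png

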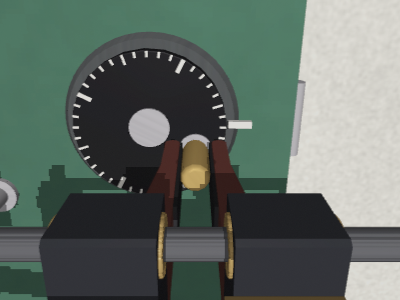

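Grip is on the knob (at (195,165) in the crop, between the pads). The tips press down about 6 N, so I'll ease up.

>>> move_arm(gripper=[-1,-1,-1], delta_pos=[[0,0,-0.004],[0,0,-0.005],[0,0,-0.005]], yaw=[0,0,0])

```text
time_s: 4.32
ee_pos: [0.6088, -0.0378, 0.1244]
tcp_rot: [0.707, 0.707, -0.001, -0.001]
contact_force: [1.6, 0.7, -16.0]
width: 0.0136
```

>>> move_arm(gripper=[-1,-1,-1], delta_pos=[[0,0,0.002],[0,0,0.0025],[0,0,0.0025]], yaw=[0,0,0])

```text
time_s: 4.7
ee_pos: [0.609, -0.0379, 0.1243]
tcp_rot: [0.707, 0.707, -0.0, -0.001]
contact_force: [-0.3, 1.1, -14.1]
width: 0.0136
```

>>> move_arm(gripper=[-1,-1,-1], delta_pos=[[0,0,0.0015],[0,0,0.0015],[0,0,0.0015]], yaw=[0,0,0])

```text
time_s: 5.08
ee_pos: [0.6091, -0.0379, 0.1241]
tcp_rot: [0.707, 0.707, 0.0, -0.0]
contact_force: [-5.0, 2.0, -4.9]
width: 0.0137
```

>>> move_arm(gripper=[-1,-1,-1,-1,-1], delta_pos=[[-0.0085,-0.0079,0.0005],[-0.0131,-0.0187,0.0005],[-0.0129,-0.0303,0.0005],[-0.0079,-0.0409,0.0005],[0.0008,-0.0485,0.0005]], yaw=[0,0,0,0,0])

```text
time_s: 5.7
ee_pos: [0.5598, -0.0388, 0.124]
tcp_rot: [0.708, 0.706, -0.001, 0.001]
contact_force: [1.0, -3.2, -1.2]
width: 0.0138
```

>>> move_arm(gripper=[-1,-1,-1,-1,-1], delta_pos=[[0.0111,-0.0034,0],[0.0227,-0.002,0],[0.0327,0.004,0],[0.0393,0.0135,0],[0.0416,0.025,0]], yaw=[0,0,0,0,0])

```text
time_s: 6.32
ee_pos: [0.5856, 0.0034, 0.1238]
tcp_rot: [0.707, 0.707, -0.001, 0.001]
contact_force: [-5.5, -12.2, 2.9]
width: 0.0137
```

>>> move_arm(gripper=[-1,-1,-1,-1,-1], delta_pos=[[-0.0026,0.0113,0],[-0.0096,0.0206,0],[-0.0198,0.0263,0],[-0.0314,0.0273,0],[-0.0424,0.0235,0]], yaw=[0,0,0,0,0])

```text
time_s: 6.95
ee_pos: [0.6102, -0.0353, 0.1239]
tcp_rot: [0.706, 0.708, 0.002, -0.001]
contact_force: [1.9, 7.7, 1.5]
width: 0.0139
```

Run:
```python
from h import *
s,p,d=shot("wrist"); np.savez("w2.npz",p=p,d=d)
v=dialview(p,s,(.5853,-.0235)); cv2.imwrite("pics/d2.png",cv2.resize(v,None,fx=1.25,fy=1.25))
print(s["ee_pos"],s["contact_force"],s["ft_torque"],s["width"])
```

```text
[ 0.61021284 -0.03534721  0.12392716] [1.87219871 7.67690475 1.47111744] [ 1.12685244 -0.19635907  0.03972816] 0.013931314391862825
```

View pics/d2.png

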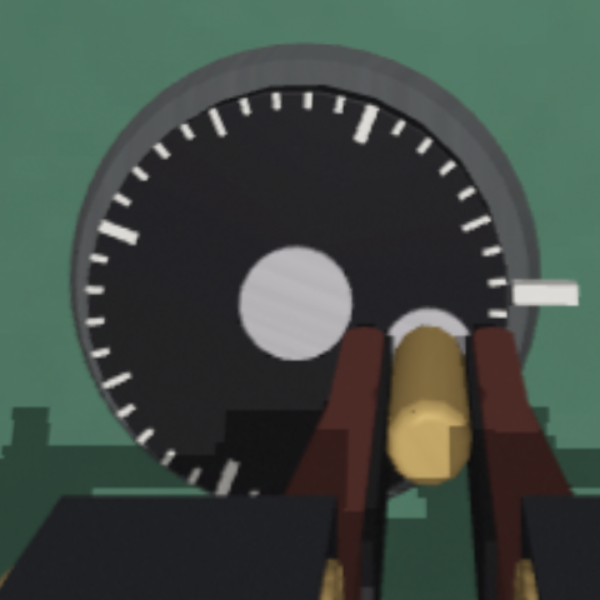

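Automating the reading: the dial was measured at about -21°, lagging my command of -31°, with the knob slipping a little in the pads. I continue the second turn.

>>> move_arm(gripper=[-1,-1,-1,-1,-1], delta_pos=[[-0.0085,-0.0079,0],[-0.0131,-0.0187,0],[-0.0129,-0.0303,0],[-0.0079,-0.0409,0],[0.0008,-0.0485,0]], yaw=[0,0,0,0,0], squeeze=16)

```text
time_s: 7.62
ee_pos: [0.5607, -0.0399, 0.124]
tcp_rot: [0.708, 0.706, -0.002, 0.002]
contact_force: [-0.7, -8.7, 0.4]
width: 0.014
```

>>> move_arm(gripper=[-1,-1,-1,-1,-1], delta_pos=[[0.0111,-0.0034,0],[0.0227,-0.002,0],[0.0327,0.004,0],[0.0393,0.0135,0],[0.0416,0.025,0]], yaw=[0,0,0,0,0])

```text
time_s: 8.25
ee_pos: [0.5853, 0.0035, 0.1238]
tcp_rot: [0.707, 0.707, -0.002, 0.001]
contact_force: [-6.7, -10.2, 4.5]
width: 0.0136
```

>>> move_arm(gripper=[-1,-1,-1,-1,-1], delta_pos=[[-0.0026,0.0113,0],[-0.0096,0.0206,0],[-0.0198,0.0263,0],[-0.0314,0.0273,0],[-0.0424,0.0235,0]], yaw=[0,0,0,0,0])

```text
time_s: 8.88
ee_pos: [0.6101, -0.0356, 0.1239]
tcp_rot: [0.706, 0.708, 0.002, -0.0]
contact_force: [0.5, 6.6, 1.1]
width: 0.0138
```

```bash
cat >> h.py <<'E'
def dial(s,p,c=(.585,-.0236)):
    """world angle of the 0 in deg, mod 90, from the longest ticks; tick centre refined for best contrast"""
    v=dialview(p,s,c); g=cv2.cvtColor(v,cv2.COLOR_BGR2GRAY).astype(np.float32)
    sat=v.max(2).astype(int)-v.min(2); g[sat>60]=40
    A=np.radians(np.arange(0,360,.5)); r=np.arange(34.6,36.3,.3)*4; best=(-1,)
    for dx in range(-8,9,2):
        for dy in range(-8,9,2):
            X=240+dx+np.outer(r,np.cos(A));Y=240+dy-np.outer(r,np.sin(A))
            a=cv2.remap(g,np.float32(X),np.float32(Y),cv2.INTER_LINEAR).mean(0)
            a=np.minimum(cv2.GaussianBlur(a[None],(9,1),1.5)[0],170)
            a[(A>np.radians(225))&(A<np.radians(330))]*=0.3   # hand side
            f=np.sort(a.reshape(4,180),0)[2:].sum(0) if False else a.reshape(4,180).sum(0)
            f=f-np.median(f)
            if f.max()>best[0]: best=(f.max(),f.argmax()/2,dx,dy)
    return best
E
python3 - <<'E'
from h import *
f=np.load("w2.npz")
class S: pass
s0=dict(tcp_rot=bot.state()["tcp_rot"],ee_pos=np.array([.61021,-.03535,.12393]))
print("w2 (expect 69)",dial(s0,f["p"]))
f=np.load("w0.npz"); s0=dict(tcp_rot=[.7071,.7071,0,0],ee_pos=np.array([.5853,-.0224,.2529]));print("w0 (expect 59)",dial(s0,f["p"]))
s,p,d=shot("wrist"); np.savez("w3.npz",p=p,d=d)
b=dial(s,p);print(b)
print(s["ee_pos"],s["contact_force"],s["width"], np.degrees(np.arctan2(s["ee_pos"][1]+.0235,s["ee_pos"][0]-.585)))
E
```

```text
w2 (expect 69) (np.float32(345.15744), np.float64(68.0), -2, 2)
w0 (expect 59) (np.float32(368.11655), np.float64(61.0), 4, -4)
(np.float32(342.23282), np.float64(68.5), -4, 0)
[ 0.61014123 -0.0356369   0.12392965] [0.46328718 6.60715721 1.1239712 ] 0.013796626450665261 -25.76887735732877
```

>>> move_arm(gripper=[-1,-1,-1,-1,-1], delta_pos=[[-0.0054,-0.0042,0],[-0.0093,-0.0092,0],[-0.0119,-0.0144,0],[-0.0132,-0.0191,0],[-0.0134,-0.0211,0]], yaw=[0,0,0,0,0])

```text
time_s: 9.55
ee_pos: [0.5899, -0.0522, 0.124]
tcp_rot: [0.707, 0.707, 0.001, 0.003]
contact_force: [4.5, -2.8, -0.3]
width: 0.0139
```

```bash
cat > m.py <<'E'
from h import *
import sys
s,p,d=shot("wrist"); n=sys.argv[1]; np.savez(n+".npz",p=p,d=d)
b=dial(s,p);print(b)
print(s["ee_pos"],s["contact_force"],s["width"], np.degrees(np.arctan2(s["ee_pos"][1]+.0235,s["ee_pos"][0]-.585)))
cv2.imwrite(f"pics/{n}.png",cv2.resize(dialview(p,s,(.585,-.0236)),None,fx=1.25,fy=1.25))
E
python3 m.py w4
```

```text
(np.float32(395.77246), np.float64(11.0), -2, 0)
[ 0.58986545 -0.05218764  0.12399816] [ 4.51850392 -2.79798685 -0.33675898] 0.01388612652846873 -80.37418086705209
```

>>> move_arm(gripper=[-1,-1,-1,-1,-1], delta_pos=[[0,-0.0015,0],[0,-0.003,0],[0,-0.0045,0],[0,-0.0053,0],[0,-0.0053,0]], yaw=[0,0,0,0,0])

```text
time_s: 10.22
ee_pos: [0.5842, -0.0528, 0.124]
tcp_rot: [0.708, 0.707, 0.0, 0.003]
contact_force: [2.6, -5.0, 1.1]
width: 0.0135
```

```bash
python3 m.py w5
```

```text
(np.float32(394.93683), np.float64(0.0), -2, 0)
[ 0.58419456 -0.05275384  0.1240145 ] [ 2.56272371 -4.9683324   1.08188223] 0.013514905781393678 -91.57712063437448
```

View pics/w5.png

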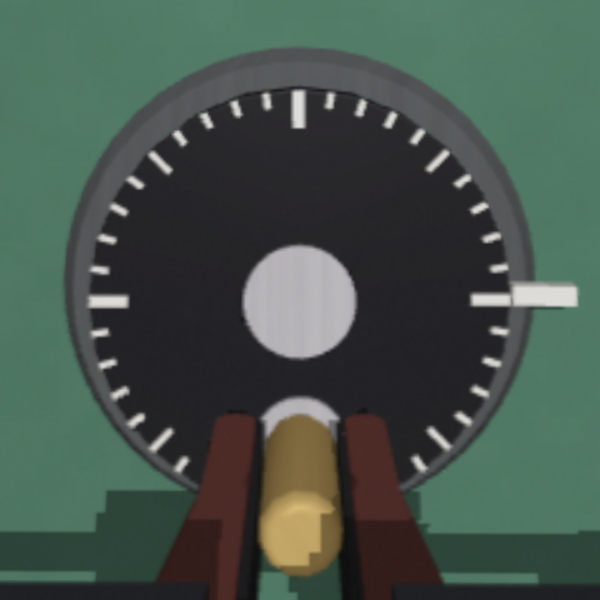

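The dial picture shows the ticks at (299,108), (490,300) and (108,301) px and the knob straight down. 30 is at the index within about 1°. Next is anticlockwise by 468°.

Run:
```python
import numpy as np
R=28
def arc(a,st): 
    f=lambda t:np.array([R*np.sin(np.radians(t)),R*np.cos(np.radians(t))])
    print(a,[[*( (f(t)-f(a))/1000).round(4).tolist(),0] for t in st])
for a in(-95,25,145): arc(a,[a+24*i for i in range(1,6)])
arc(-95,[-73,-51,-29,-10,5])
```

```text
-95 [[0.0014, 0.0116, 0], [0.0074, 0.0215, 0], [0.017, 0.0282, 0], [0.0284, 0.0304, 0], [0.0397, 0.0278, 0]]
25 [[0.0093, -0.007, 0], [0.0149, -0.0172, 0], [0.016, -0.0288, 0], [0.0122, -0.0398, 0], [0.0042, -0.0483, 0]]
145 [[-0.0107, -0.0045, 0], [-0.0224, -0.0043, 0], [-0.0329, 0.0006, 0], [-0.0405, 0.0094, 0], [-0.044, 0.0205, 0]]
-95 [[0.0011, 0.0106, 0], [0.0061, 0.0201, 0], [0.0143, 0.0269, 0], [0.023, 0.03, 0], [0.0303, 0.0303, 0]]
```

>>> move_arm(gripper=[-1,-1,-1,-1,-1], delta_pos=[[0.0014,0.0116,0],[0.0074,0.0215,0],[0.017,0.0282,0],[0.0284,0.0304,0],[0.0397,0.0278,0]], yaw=[0,0,0,0,0])

```text
time_s: 10.9
ee_pos: [0.6096, -0.0121, 0.1236]
tcp_rot: [0.707, 0.707, -0.002, -0.0]
contact_force: [-11.7, -8.6, 9.0]
width: 0.0135
```

>>> move_arm(gripper=[-1,-1,-1,-1,-1], delta_pos=[[0.0093,-0.007,0],[0.0149,-0.0172,0],[0.016,-0.0288,0],[0.0122,-0.0398,0],[0.0042,-0.0483,0]], yaw=[0,0,0,0,0])

```text
time_s: 11.52
ee_pos: [0.5631, -0.0063, 0.1238]
tcp_rot: [0.707, 0.708, 0.002, 0.0]
contact_force: [4.4, 1.5, 5.2]
width: 0.0138
```

>>> move_arm(gripper=[-1,-1,-1,-1,-1], delta_pos=[[-0.0107,-0.0045,0],[-0.0224,-0.0043,0],[-0.0329,0.0006,0],[-0.0405,0.0094,0],[-0.044,0.0205,0]], yaw=[0,0,0,0,0])

```text
time_s: 12.15
ee_pos: [0.5817, -0.0529, 0.1238]
tcp_rot: [0.708, 0.707, -0.001, -0.0]
contact_force: [-3.6, 1.2, 9.3]
width: 0.0133
```

>>> move_arm(gripper=[-1,-1,-1,-1,-1], delta_pos=[[0.0011,0.0106,0],[0.0061,0.0201,0],[0.0143,0.0269,0],[0.023,0.03,0],[0.0303,0.0303,0]], yaw=[0,0,0,0,0])

```text
time_s: 12.78
ee_pos: [0.6123, -0.0224, 0.1237]
tcp_rot: [0.707, 0.707, -0.002, -0.0]
contact_force: [-6.1, -4.1, 8.7]
width: 0.0132
```

```bash
python3 m.py w6
```

```text
(np.float32(334.10284), np.float64(6.0), -4, -4)
[ 0.61228314 -0.02235528  0.12372548] [-6.13358135 -4.07137784  8.67798623] 0.013183952779029142 2.4025528906544205
```

>>> move_arm(gripper=[-1,-1,-1,-1,-1], delta_pos=[[0.0015,-0.0002,0],[0.003,-0.0004,0],[0.0043,-0.0008,0],[0.0043,-0.0008,0],[0.0043,-0.0008,0]], yaw=[0,0,0,0,0])

```text
time_s: 13.45
ee_pos: [0.6115, -0.0179, 0.1237]
tcp_rot: [0.707, 0.707, -0.001, -0.0]
contact_force: [-4.6, -3.2, 8.9]
width: 0.0132
```

```bash
python3 m.py w7
```

```text
(np.float32(398.4571), np.float64(16.0), -2, -4)
[ 0.61147189 -0.01793553  0.12374644] [-4.62807127 -3.21176978  8.87786306] 0.013171388379851892 11.87090804396754
```

View pics/w7.png

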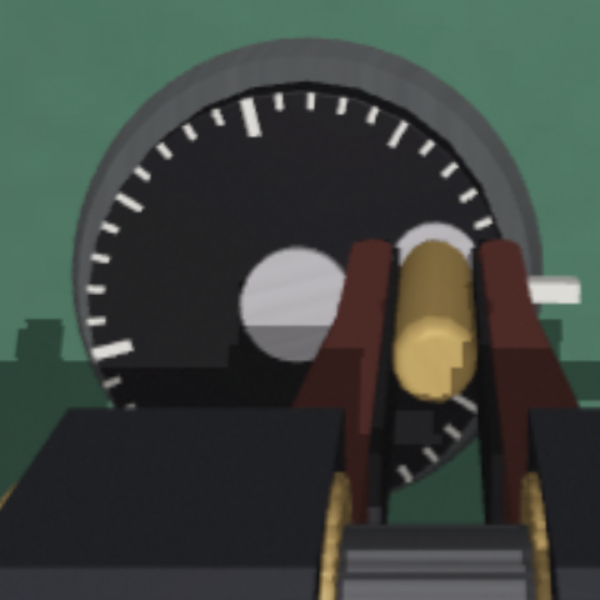

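The dial picture has the 30 tick at (251,118) px and the 20 tick at (112,349), so the 0 is at 14.2°, i.e. 1.6. It needs about 3.7° more.

>>> move_arm(gripper=[-1,-1,-1,-1,-1], delta_pos=[[0.0009,-0.0002,0],[0.0018,-0.0005,0],[0.0018,-0.0005,0],[0.0018,-0.0005,0],[0.0018,-0.0005,0]], yaw=[0,0,0,0,0])

```text
time_s: 14.12
ee_pos: [0.611, -0.0163, 0.1238]
tcp_rot: [0.707, 0.707, -0.001, -0.0]
contact_force: [-3.9, -3.4, 9.1]
width: 0.0133
```

```bash
python3 m.py w8
python3 - <<'E'
from h import *
# tick centroids in the rectified crop, near last positions
for n in("w7","w8"):
    v=cv2.imread(f"pics/{n}.png");g=cv2.cvtColor(v,cv2.COLOR_BGR2GRAY)
    _,_,st,c=cv2.connectedComponentsWithStats((g>150).astype(np.uint8))
    q=[(st[i,4],c[i].round(1)) for i in range(1,len(c)) if st[i,4]>250 and 190<np.hypot(*(c[i]-[297,300]))<215]
    print(n,q)
E
```

```text
(np.float32(394.03528), np.float64(19.0), -4, -4)
[ 0.61101194 -0.01628179  0.12375008] [-3.9114901  -3.38774107  9.14607923] 0.0133351365395432 15.509116818142884
w7 [(np.int32(422), array([111.5, 349.5]))]
w8 []
```

Run:
```python
from h import *
for n in("w5","w7","w8"):
    v=cv2.imread(f"pics/{n}.png");g=cv2.cvtColor(v,cv2.COLOR_BGR2GRAY)
    _,_,st,c=cv2.connectedComponentsWithStats((g>140).astype(np.uint8))
    q=[c[i] for i in range(1,len(c)) if st[i,4]>330 and 175<np.hypot(*(c[i]-[297,300]))<215]
    print(n,[x.round(1).tolist() for x in q])
    if len(q)>1:
        a,b=sorted(q,key=lambda x:x[1])[:2]; a,b=(a,b) if b[0]<a[0] else (a,b)
        print(np.degrees(np.arctan2(b[1]-a[1],a[0]-b[0]))-45)
```

```text
w5 [[298.1, 108.7], [107.7, 301.5]]
0.35524702738179315
w7 [[250.2, 117.0], [111.4, 349.5]]
14.17481394047757
w8 [[239.3, 120.5]]
```

The dial is now at 17.6°, reading 1.96. Next is clockwise, first to short of the drop zone and then slowly.

Run:
```python
import numpy as np
R=28
def arc(a,st): 
    f=lambda t:np.array([R*np.sin(np.radians(t)),R*np.cos(np.radians(t))])
    print(a,[[*( (f(t)-f(a))/1000).round(4).tolist(),0] for t in st])
arc(18,[18-22*i for i in range(1,6)])
for a in range(-92,-260,-20): arc(a,[a-4*i for i in range(1,6)])
```

```text
18 [[-0.0106, 0.0013, 0], [-0.0209, -0.0015, 0], [-0.0295, -0.0079, 0], [-0.035, -0.0171, 0], [-0.0366, -0.0276, 0]]
-92 [[0.0001, -0.0019, 0], [0.0004, -0.0039, 0], [0.0008, -0.0058, 0], [0.0014, -0.0077, 0], [0.002, -0.0095, 0]]
-112 [[0.0008, -0.0018, 0], [0.0017, -0.0035, 0], [0.0027, -0.0052, 0], [0.0039, -0.0067, 0], [0.0052, -0.0082, 0]]
-132 [[0.0014, -0.0014, 0], [0.0028, -0.0027, 0], [0.0044, -0.0039, 0], [0.006, -0.005, 0], [0.0077, -0.006, 0]]
-152 [[0.0018, -0.0009, 0], [0.0036, -0.0016, 0], [0.0054, -0.0022, 0], [0.0073, -0.0027, 0], [0.0092, -0.003, 0]]
-172 [[0.0019, -0.0002, 0], [0.0039, -0.0003, 0], [0.0059, -0.0002, 0], [0.0078, 0.0, 0], [0.0097, 0.0003, 0]]
-192 [[0.0019, 0.0005, 0], [0.0038, 0.0011, 0], [0.0056, 0.0018, 0], [0.0073, 0.0027, 0], [0.009, 0.0036, 0]]
-212 [[0.0016, 0.0011, 0], [0.0032, 0.0023, 0], [0.0046, 0.0036, 0], [0.006, 0.005, 0], [0.0072, 0.0065, 0]]
-232 [[0.0011, 0.0016, 0], [0.0022, 0.0032, 0], [0.0031, 0.005, 0], [0.0039, 0.0067, 0], [0.0046, 0.0086, 0]]
-252 [[0.0005, 0.0019, 0], [0.0009, 0.0038, 0], [0.0012, 0.0057, 0], [0.0014, 0.0077, 0], [0.0014, 0.0096, 0]]
```

>>> move_arm(gripper=[-1,-1,-1,-1,-1], delta_pos=[[-0.0106,0.0013,-0.001],[-0.0209,-0.0015,-0.001],[-0.0295,-0.0079,-0.001],[-0.035,-0.0171,-0.001],[-0.0366,-0.0276,-0.001]], yaw=[0,0,0,0,0], squeeze=12)

```text
time_s: 14.8
ee_pos: [0.5845, -0.0531, 0.1239]
tcp_rot: [0.707, 0.707, 0.0, 0.001]
contact_force: [1.6, 1.7, 4.2]
width: 0.0136
```

>>> move_arm(gripper=[-1,-1,-1,-1,-1], delta_pos=[[0.0001,-0.0019,0],[0.0004,-0.0039,0],[0.0008,-0.0058,0],[0.0014,-0.0077,0],[0.002,-0.0095,0]], yaw=[0,0,0,0,0])

```text
time_s: 15.42
ee_pos: [0.5746, -0.0511, 0.1239]
tcp_rot: [0.708, 0.707, -0.001, 0.001]
contact_force: [-1.0, -7.0, 4.6]
width: 0.0138
```

```bash
cat > n.py <<'E'
from h import *
import sys
cmd=float(sys.argv[1]); s,p,d=shot("wrist"); v=dialview(p,s,(.585,-.0236)); cv2.imwrite("pics/cur.png",cv2.resize(v,None,fx=1.25,fy=1.25))
b=dial(s,p); e=s["ee_pos"]; a=np.degrees(np.arctan2(e[1]+.0235,e[0]-.585)); F=s["contact_force"]
r=np.radians(cmd); print("dial mod90 %.1f  tcp %.1f  F"%(b[1],a),F.round(1),"resist(tang) %.1f radial %.1f"%(-F[0]*np.sin(r)+F[1]*np.cos(r),F[0]*np.cos(r)+F[1]*np.sin(r)),s["width"].round(4),b[0])
E
python3 n.py -112
```

```text
Traceback (most recent call last):
  File "n.py", line 5, in <module>
    r=np.radians(cmd); print("dial mod90 %.1f  tcp %.1f  F"%(b[1],a),F.round(1),"resist(tang) %.1f radial %.1f"%(-F[0]*np.sin(r)+F[1]*np.cos(r),F[0]*np.cos(r)+F[1]*np.sin(r)),s["width"].round(4),b[0])
                                                                                                                                                                               ^^^^^^^^^^^^^^^^
AttributeError: 'float' object has no attribute 'round'
```

>>> move_arm(gripper=[-1,-1,-1], delta_pos=[[0.0005,-0.0011,0],[0.001,-0.0022,0],[0.001,-0.0022,0]], yaw=[0,0,0])

```text
time_s: 15.85
ee_pos: [0.5721, -0.05, 0.1239]
tcp_rot: [0.707, 0.707, -0.001, 0.0]
contact_force: [-1.2, -6.2, 4.3]
width: 0.0134
```

```bash
sed -i 's/s\["width"\].round(4)/round(float(s["width"]),4)/' n.py; python3 n.py -117
python3 - <<'E'
import numpy as np
f=lambda t:28*np.array([np.sin(np.radians(t)),np.cos(np.radians(t))])
for a in range(-117,-265,-5): print(a-5,(f(a-5)-f(a)).round(1),end='; ')
E
```

```text
dial mod90 64.0  tcp -115.9  F [-1.2 -6.2  4.3] resist(tang) 1.7 radial 6.1 0.0134 400.09967
-122 [ 1.2 -2.1]; -127 [ 1.4 -2. ]; -132 [ 1.6 -1.9]; -137 [ 1.7 -1.7]; -142 [ 1.9 -1.6]; -147 [ 2.  -1.4]; -152 [ 2.1 -1.2]; -157 [ 2.2 -1.1]; -162 [ 2.3 -0.9]; -167 [ 2.4 -0.7]; -172 [ 2.4 -0.4]; -177 [ 2.4 -0.2]; -182 [ 2.4 -0. ]; -187 [2.4 0.2]; -192 [2.4 0.4]; -197 [2.4 0.6]; -202 [2.3 0.8]; -207 [2.2 1. ]; -212 [2.1 1.2]; -217 [2.  1.4]; -222 [1.9 1.6]; -227 [1.7 1.7]; -232 [1.6 1.9]; -237 [1.4 2. ]; -242 [1.2 2.1]; -247 [1.1 2.2]; -252 [0.9 2.3]; -257 [0.7 2.4]; -262 [0.4 2.4]; -267 [0.2 2.4];
```

>>> move_arm(gripper=[-1,-1,-1], delta_pos=[[0.0006,-0.0011,0],[0.0012,-0.0021,0],[0.0012,-0.0021,0]], yaw=[0,0,0])

```text
time_s: 16.27
ee_pos: [0.5698, -0.0488, 0.1238]
tcp_rot: [0.707, 0.707, -0.002, 0.0]
contact_force: [-1.8, -5.6, 6.0]
width: 0.0137
```

```bash
python3 n.py -122
```

```text
dial mod90 60.0  tcp -121.0  F [-1.8 -5.6  6. ] resist(tang) 1.4 radial 5.7 0.0137 397.03223
```

>>> move_arm(gripper=[-1,-1,-1], delta_pos=[[0.0007,-0.001,0],[0.0014,-0.002,0],[0.0014,-0.002,0]], yaw=[0,0,0])

```text
time_s: 16.7
ee_pos: [0.5676, -0.0474, 0.1239]
tcp_rot: [0.707, 0.707, -0.002, 0.0]
contact_force: [-2.7, -4.8, 6.6]
width: 0.0138
```

```bash
python3 n.py -127
```

```text
dial mod90 52.5  tcp -126.0  F [-2.7 -4.8  6.6] resist(tang) 0.7 radial 5.4 0.0138 291.03912
```

>>> move_arm(gripper=[-1,-1,-1], delta_pos=[[0.0008,-0.001,-0.0005],[0.0016,-0.0019,-0.0005],[0.0016,-0.0019,-0.0005]], yaw=[0,0,0])

```text
time_s: 17.12
ee_pos: [0.5655, -0.0456, 0.1239]
tcp_rot: [0.707, 0.707, -0.002, -0.0]
contact_force: [-3.5, -5.1, 5.6]
width: 0.0138
```

```bash
python3 n.py -132
```

```text
dial mod90 47.0  tcp -131.5  F [-3.5 -5.1  5.6] resist(tang) 0.8 radial 6.1 0.0138 295.08563
```

>>> move_arm(gripper=[-1,-1,-1], delta_pos=[[0.001,-0.001,0],[0.0021,-0.0021,0],[0.0021,-0.0021,0]], yaw=[0,0,0])

```text
time_s: 17.55
ee_pos: [0.5633, -0.0434, 0.1239]
tcp_rot: [0.707, 0.707, -0.002, -0.001]
contact_force: [-3.3, -4.7, 4.9]
width: 0.0139
```

```bash
python3 n.py -138
python3 - <<'E'
import numpy as np
f=lambda t:28*np.array([np.sin(np.radians(t)),np.cos(np.radians(t))])
for a in range(-138,-265,-6): print(a-6,(f(a-6)-f(a)).round(1),end='; ')
E
```

```text
dial mod90 41.5  tcp -137.6  F [-3.3 -4.7  4.9] resist(tang) 1.3 radial 5.6 0.0139 360.79974
-144 [ 2.3 -1.8]; -150 [ 2.5 -1.6]; -156 [ 2.6 -1.3]; -162 [ 2.7 -1.1]; -168 [ 2.8 -0.8]; -174 [ 2.9 -0.5]; -180 [ 2.9 -0.2]; -186 [2.9 0.2]; -192 [2.9 0.5]; -198 [2.8 0.8]; -204 [2.7 1.1]; -210 [2.6 1.3]; -216 [2.5 1.6]; -222 [2.3 1.8]; -228 [2.1 2.1]; -234 [1.8 2.3]; -240 [1.6 2.5]; -246 [1.3 2.6]; -252 [1.1 2.7]; -258 [0.8 2.8]; -264 [0.5 2.9]; -270 [0.2 2.9];
```

>>> move_arm(gripper=[-1,-1,-1], delta_pos=[[0.0012,-0.0009,0],[0.0023,-0.0018,0],[0.0023,-0.0018,0]], yaw=[0,0,0])

```text
time_s: 17.98
ee_pos: [0.5613, -0.0409, 0.1239]
tcp_rot: [0.707, 0.707, -0.002, -0.001]
contact_force: [-3.8, -4.3, 6.3]
width: 0.0134
```

```bash
python3 n.py -144
```

```text
dial mod90 35.5  tcp -143.7  F [-3.8 -4.3  6.3] resist(tang) 1.2 radial 5.6 0.0134 363.65347
```

>>> move_arm(gripper=[-1,-1,-1], delta_pos=[[0.0013,-0.0008,0],[0.0025,-0.0016,0],[0.0025,-0.0016,0]], yaw=[0,0,0])

```text
time_s: 18.4
ee_pos: [0.5596, -0.0383, 0.1239]
tcp_rot: [0.707, 0.707, -0.002, -0.001]
contact_force: [-4.0, -4.8, 4.7]
width: 0.014
```

```bash
python3 n.py -150
```

```text
dial mod90 29.5  tcp -149.8  F [-4.  -4.8  4.7] resist(tang) 2.2 radial 5.9 0.014 363.7776
```

>>> move_arm(gripper=[-1,-1,-1], delta_pos=[[0.0013,-0.0006,0],[0.0026,-0.0013,0],[0.0026,-0.0013,0]], yaw=[0,0,0])

```text
time_s: 18.82
ee_pos: [0.5583, -0.0355, 0.1239]
tcp_rot: [0.707, 0.707, -0.002, -0.001]
contact_force: [-4.9, -3.5, 5.9]
width: 0.0138
```

```bash
python3 n.py -156
```

```text
dial mod90 22.5  tcp -155.9  F [-4.9 -3.5  5.9] resist(tang) 1.2 radial 5.9 0.0138 342.9699
```

>>> move_arm(gripper=[-1,-1,-1], delta_pos=[[0.0013,-0.0005,0],[0.0027,-0.0011,0],[0.0027,-0.0011,0]], yaw=[0,0,0])

```text
time_s: 19.25
ee_pos: [0.5572, -0.0323, 0.1238]
tcp_rot: [0.707, 0.707, -0.002, -0.001]
contact_force: [-3.4, -2.0, 6.4]
width: 0.0139
```

```bash
python3 n.py -162
```

```text
dial mod90 15.5  tcp -162.5  F [-3.4 -2.   6.4] resist(tang) 0.9 radial 3.8 0.0139 333.87976
```

>>> move_arm(gripper=[-1,-1,-1], delta_pos=[[0.0014,-0.0004,0],[0.0028,-0.0008,0],[0.0028,-0.0008,0]], yaw=[0,0,0])

```text
time_s: 19.68
ee_pos: [0.5566, -0.0294, 0.1239]
tcp_rot: [0.707, 0.707, -0.001, -0.001]
contact_force: [-3.7, -1.4, 5.5]
width: 0.0133
```

```bash
python3 n.py -168
```

```text
dial mod90 8.0  tcp -168.2  F [-3.7 -1.4  5.5] resist(tang) 0.6 radial 3.9 0.0133 334.77682
```

>>> move_arm(gripper=[-1,-1,-1], delta_pos=[[0.0014,-0.0002,0],[0.0029,-0.0005,0],[0.0029,-0.0005,0]], yaw=[0,0,0])

```text
time_s: 20.1
ee_pos: [0.5563, -0.0266, 0.1239]
tcp_rot: [0.707, 0.707, -0.001, -0.001]
contact_force: [-4.9, -2.1, 4.4]
width: 0.0134
```

```bash
python3 n.py -174
```

```text
dial mod90 2.5  tcp -173.8  F [-4.9 -2.1  4.4] resist(tang) 1.6 radial 5.1 0.0134 349.727
```

>>> move_arm(gripper=[-1,-1,-1], delta_pos=[[0.0014,-0.0001,0],[0.0029,-0.0002,0],[0.0029,-0.0002,0]], yaw=[0,0,0])

```text
time_s: 20.52
ee_pos: [0.5562, -0.0256, 0.1239]
tcp_rot: [0.708, 0.707, -0.002, 0.0]
contact_force: [-3.9, -7.4, 4.9]
width: 0.0138
```

```bash
python3 n.py -180
```

```text
dial mod90 1.0  tcp -175.9  F [-3.9 -7.4  4.9] resist(tang) 7.4 radial 3.9 0.0138 365.2462
```

The force jumped to 7.4 N and the knob stopped following, at about 20. I'll make one gentle confirming nudge, then ease off.

>>> move_arm(gripper=[-1,-1,-1], delta_pos=[[0.0006,0,0],[0.001,0,0],[0.001,0,0]], yaw=[0,0,0])

```text
time_s: 20.95
ee_pos: [0.5562, -0.0254, 0.1239]
tcp_rot: [0.708, 0.706, -0.003, 0.001]
contact_force: [-4.5, -10.0, 5.5]
width: 0.0136
```

```bash
python3 n.py -182
```

```text
dial mod90 0.5  tcp -176.3  F [ -4.5 -10.    5.5] resist(tang) 10.2 radial 4.2 0.0136 358.36182
```

>>> move_arm(gripper=[-1,-1,-0.4,-0.3,-0.3], delta_pos=[[-0.002,0,0],[-0.0032,0,0],[-0.0032,0,0],[-0.0032,0,0],[-0.0032,0,0]], yaw=[0,0,0,0,0])

```text
time_s: 21.62
ee_pos: [0.5572, -0.0255, 0.1237]
tcp_rot: [0.707, 0.707, -0.0, -0.0]
contact_force: [-0.1, -0.1, 0.2]
width: 0.0308
```

>>> move_arm(gripper=[-0.3,-0.3,-0.3,-0.3,-0.3], delta_pos=[[0,0,-0.015],[0,0,-0.04],[0,0,-0.07],[0,0,-0.1],[0,0,-0.1]], yaw=[0,0,0,0,0])

```text
time_s: 22.25
ee_pos: [0.5585, -0.0259, 0.2283]
tcp_rot: [0.707, 0.707, 0.002, 0.003]
contact_force: [-0.0, -0.2, -0.4]
width: 0.0308
```

```bash
python3 n.py -180
python3 - <<'E'
from h import *
s,p,d=shot("wrist"); X=cloud("wrist",d,s); m=(X[...,2]>.14)&(X[...,2]<.155)&(X[...,0]<.51)&(X[...,0]>.47)&(d>0)
q=X[m];print(s["ee_pos"],len(q),cv2.minAreaRect(np.float32(q[:,:2]*1000)),np.percentile(q[:,2],[50,95]),"crest",q[q[:,2]>np.percentile(q[:,2],70)].mean(0))
cv2.imwrite("pics/w20.png",p)
E
```

```text
dial mod90 3.0  tcp -174.8  F [-0.  -0.2 -0.4] resist(tang) 0.2 radial 0.0 0.0308 425.08472
[ 0.55790858 -0.0258671   0.22576568] 1902 ((490.311767578125, -21.390811920166016), (111.95781707763672, 12.4192476272583), 89.51404571533203) [0.14581364 0.14740156] crest [ 0.49038493 -0.01739405  0.14694436]
```

View pics/w20.png

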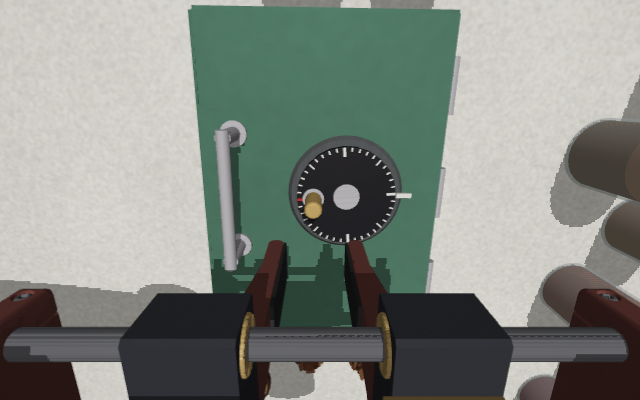

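The wrist picture shows the dial at rest reading about 20 and the handle from (224,130) to (232,268) px. Next I grip the handle.

>>> move_arm(gripper=[-0.3,-0.3,-0.3,-0.3,-0.3], delta_pos=[[0.0045,-0.055,0],[0.0045,-0.0675,0.02],[0.0045,-0.0675,0.06],[0.0045,-0.0675,0.09],[0.0045,-0.0675,0.1]], yaw=[0,0,0,0,0])

```text
time_s: 22.98
ee_pos: [0.4879, -0.0212, 0.1204]
tcp_rot: [0.707, 0.707, -0.002, -0.002]
contact_force: [0.8, 0.2, -0.5]
width: 0.0309
```

>>> move_arm(gripper=[-1,-1,-1,-1,-1], delta_pos=[[0,0,0],[0,0,0],[0,0,0],[0,0,0],[0,0,0]], yaw=[0,0,0,0,0], squeeze=25)

```text
time_s: 23.6
ee_pos: [0.4892, -0.0214, 0.1255]
tcp_rot: [0.707, 0.707, -0.0, -0.0]
contact_force: [-5.7, -0.1, 3.7]
width: 0.0092
```

Run:
```python
import numpy as np
f=lambda t:np.array([0.175*-np.cos(t)+.036*np.sin(t),.175*np.sin(t)+.036*np.cos(t)])
D=np.radians
def seg(a,ts): print(a,[[0,*((f(D(t))-f(D(a)))*[1,-1]).round(4).tolist()] for t in ts])
seg(0,[1,2,4,6,8]);seg(8,[14,20,26,32,38]);seg(38,[44,50,56,62,68]);seg(68,[72,76,79,80,80])
```

```text
0 [[0, 0.0007, -0.003], [0, 0.0014, -0.0061], [0, 0.0029, -0.0121], [0, 0.0047, -0.0181], [0, 0.0067, -0.024]]
8 [[0, 0.0072, -0.0173], [0, 0.0162, -0.0337], [0, 0.0268, -0.0491], [0, 0.039, -0.0633], [0, 0.0525, -0.0761]]
38 [[0, 0.0149, -0.0114], [0, 0.0308, -0.0211], [0, 0.0477, -0.0291], [0, 0.0654, -0.0353], [0, 0.0836, -0.0396]]
68 [[0, 0.0123, -0.0018], [0, 0.0248, -0.0028], [0, 0.0341, -0.0029], [0, 0.0372, -0.0028], [0, 0.0372, -0.0028]]
```

>>> move_arm(gripper=[-1,-1,-1,-1,-1], delta_pos=[[0,0.0007,-0.003],[0,0.0014,-0.0061],[0,0.0022,-0.0091],[0,0.0029,-0.0121],[0,0.0029,-0.0121]], yaw=[0,0,0,0,0])

```text
time_s: 24.22
ee_pos: [0.4914, -0.0215, 0.1355]
tcp_rot: [0.707, 0.707, -0.001, -0.001]
contact_force: [-5.9, -0.8, -6.9]
width: 0.0095
```

The lid is rising freely at about 7 N. I'll carry it along the arc.

>>> move_arm(gripper=[-1,-1,-1,-1,-1], delta_pos=[[0,0.0018,-0.006],[0,0.0038,-0.0119],[0,0.0038,-0.0119],[0,0.0038,-0.0119],[0,0.0038,-0.0119]], yaw=[0,0,0,0,0])

```text
time_s: 24.85
ee_pos: [0.4951, -0.0215, 0.1479]
tcp_rot: [0.707, 0.707, -0.001, -0.001]
contact_force: [-9.2, -0.2, -5.1]
width: 0.0092
```

>>> move_arm(gripper=[-1,-1,-1,-1,-1], delta_pos=[[0,0.0072,-0.0173],[0,0.0162,-0.0337],[0,0.0268,-0.0491],[0,0.039,-0.0633],[0,0.0525,-0.0761]], yaw=[0,0,0,0,0])

```text
time_s: 25.48
ee_pos: [0.5463, -0.0222, 0.2267]
tcp_rot: [0.708, 0.707, -0.003, -0.002]
contact_force: [-16.9, -4.4, 4.7]
width: 0.0091
```

>>> move_arm(gripper=[-1,-1,-1,-1,-1], delta_pos=[[0,0.0139,-0.0114],[0,0.0298,-0.0211],[0,0.0467,-0.0291],[0,0.0644,-0.0353],[0,0.0826,-0.0396]], yaw=[0,0,0,0,0])

```text
time_s: 26.1
ee_pos: [0.6312, -0.0231, 0.2694]
tcp_rot: [0.708, 0.706, 0.0, 0.002]
contact_force: [-10.5, -5.3, 8.6]
width: 0.0093
```

>>> move_arm(gripper=[-1,-1,-1,-1,-1], delta_pos=[[0,0.0123,-0.0018],[0,0.0248,-0.0028],[0,0.0341,-0.0029],[0,0.0372,-0.0028],[0,0.0372,-0.0028]], yaw=[0,0,0,0,0])

```text
time_s: 26.72
ee_pos: [0.6694, -0.0235, 0.2714]
tcp_rot: [0.708, 0.706, 0.001, 0.003]
contact_force: [-3.9, -6.1, 6.6]
width: 0.0091
```

Run:
```python
from h import *
s,p,d=shot("scene"); cv2.imwrite("pics/s2.png",p); s,q,d=shot("side"); 
cv2.imwrite("pics/both.png",np.hstack([p[80:330,150:470],q[80:330,180:500]]))
print(s["ee_pos"],s["contact_force"],s["width"])
```

```text
[ 0.66937455 -0.02345369  0.2713523 ] [-4.03247007 -5.95371309  7.26600545] 0.009034352006102093
```

View pics/both.png

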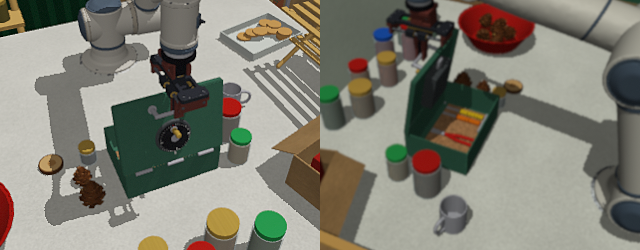

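The two views show the lid standing nearly upright (about 80°), with the gripper on the handle and the jars and cones untouched. I'll release with a small opening and lift straight up.

>>> move_arm(gripper=[-0.55,-0.5,-0.5,-0.5,-0.5], delta_pos=[[0,0,0],[0,0,0],[0,0,0],[0,0,0],[0,0,0]], yaw=[0,0,0,0,0])

```text
time_s: 27.45
ee_pos: [0.6688, -0.0213, 0.2665]
tcp_rot: [0.707, 0.707, -0.0, -0.0]
contact_force: [0.7, -0.4, -0.4]
width: 0.0218
```

>>> move_arm(gripper=[-0.5,-0.5,-0.5,-0.5,-0.5], delta_pos=[[0,0,-0.015],[0,0,-0.035],[0,0,-0.06],[0,0,-0.09],[0,0,-0.1]], yaw=[0,0,0,0,0])

```text
time_s: 28.08
ee_pos: [0.669, -0.0213, 0.3691]
tcp_rot: [0.707, 0.707, 0.001, 0.001]
contact_force: [-0.1, 0.1, 0.5]
width: 0.0217
```

Run:
```python
from h import *
s,p,d=shot("scene"); s,q,d2=shot("side"); 
cv2.imwrite("pics/both2.png",np.hstack([p[80:330,150:470],q[80:330,180:500]]))
print(s["ee_pos"],s["contact_force"],s["width"])
for n,p,d in(("scene",p,d),("side",q,d2)):
    X=cloud(n,d); h=cv2.cvtColor(p,cv2.COLOR_BGR2HSV)
    m=(h[...,0]>60)&(h[...,0]<95)&(h[...,1]>90)&(X[...,2]>.13)&(X[...,2]<.29)&(X[...,0]>.5)&(X[...,0]<.72)&(abs(X[...,1]+.02)<.14)
    Q=X[m]; a=np.polyfit(Q[:,2],Q[:,0],1); print(n,m.sum(),"lid deg",90-np.degrees(np.arctan(-a[0])))
```

```text
[ 0.66901167 -0.02135986  0.3692341 ] [0.20484061 0.22761588 0.64402486] 0.02221765049820187
scene 4037 lid deg 79.9655748677861
side 404 lid deg 79.0146119166054
```

View pics/both2.png

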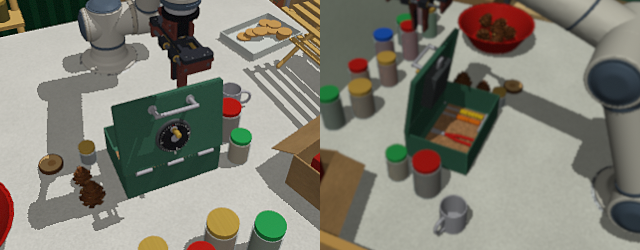

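The lid stands at about 80°, the gripper is clear above it, and the bystanders are in place. Handing in.

```bash
python3 -c "
from workcell import bot
print(bot.hand_in())"
```

```text
the job is handed in; nothing more can be done
None
```

The lockbox is open and the job is handed in, at about 28 s on the robot's clock.

- **Winding:** I turned the dial clockwise 779° and stopped at 30 (measured within about 1°). I then turned it anticlockwise past 30 to 2 (measured 1.96) and slowly clockwise again.
- **Bolt:** The dial stopped dead at about 20. I confirmed it with a nudge that reached about 10 N at the knob (the limit is about 15 N), then eased off.
- **Lid:** I lifted it by the handle and let go. Afterwards the lid measured 80° from the scene camera and 79° from the side camera. The gripper was clear above it with no contact force, and in both pictures the jars, cones, mug and wood slice looked unmoved.

**Checks that disagreed:**
- The automatic dial reading was off by up to about 2°, so I settled the stop at 2 from tick positions in the picture.
- The index mark's apparent direction differed from the box edges by 1 to 2°. I put this down to the index ring sitting lower than the dial's face. It stays well within the half-graduation allowed (4.5°).
- When I first gripped the knob there was a vertical pull of about 16 N for under a second, which I eased off before winding.

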